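# Screw the cleaned lens cell back into the laser cutter's lens tube

### The arm

A 6-joint arm with a two-finger parallel gripper is mounted at the origin on the work surface. World frame = base frame: x ahead of the robot, y to its left, z up, the work surface at z = 0. Lengths are in m, angles in rad, forces in N, time in s.
With the tool pointing down it reaches from about 0.35 to 0.775 m from the base axis. Payload 7.3 kg.
Tool frame: the origin (TCP) lies at the centre of the arm's flange, where the gripper is bolted on; the fingertips stand 178 mm ahead of it and the grasp point (between the pads) lies 159 mm ahead of it; x points along the fingers, y is the direction in which the jaws open and shut, and the axes are right-handed (so a half turn about x gives the same grasp; the last joint's range is limited). The gripper opens to 92 mm and grips with 3 to 60 N. Pads are 19 mm wide; open, the fingers measure 130 mm over their backs; the gripper's body (75 mm by 190 mm) begins 47 mm behind the grasp point.
Start: joints at [1.043, 0.342, 1.524, -0, 1.275, -0.146], TCP at [0.196, 0.487, 0.405] pointing down, gripper open.
Joint ranges: [-2.53, 2.53], [-0.77, 2.02], [0.04, 2.7], [-1, 4.14], [0.28, 2.66], [-3.11, 3.11]. Speed limits (rad/s): [2.57, 2.57, 3.14, 3.14, 3.14, 3.14].

### API

Orientations are given as [roll, pitch, yaw] about the fixed x, y, z axes, in that order (R = Rz(yaw) Ry(pitch) Rx(roll)).
In Python, from cell import readout, cams, workorder gives the robot as it stands.
- The arm moves only by the shell command python3 -m inch 'ROWS' [FORCE]. ROWS is text: rows parted by semicolons, each of 5 numbers parted by spaces: the shift along the world's x, y, z in mm, then the turn about the world's z in rad, then the opening, from 0 (shut) to 1 (fully open). A call has 1 to 8 rows; each row shifts and turns the commanded pose from where the row before left it; what a row does not reach is not made up. A row lasts 1/12 s, in which the tool goes at most 41.7 mm and 7.16 degrees, less where a joint would pass 70% of its speed; a pose out of reach is approached as far as the arm can. A call is refused whole if a number of a shift passes 41.7 or a number of a turn 0.125, either way. A call with a gripper value outside its range is refused whole. The fingers move at their own pace and stop on an object; FORCE is the grip in N (left out, the last holds). Time passes only in rows, so rows that do not move let the fingers close. It gives the time, the measured TCP pose, the force and the opening at its end, in the units of the state.
- readout.observe(): the state, without advancing time (a new reading comes with each control period).
- cams.read_camera(name): name is "scene" or "top" or "wrist"; returns a dict with "color" (400x640x3 uint8, red, green, blue), "fx", "fy", "cx", "cy" (pixels), "world_to_cam" (4x4, takes a point from world to camera coordinates); the wrist camera has in their place "T_tool_cam" (4x4, takes a point from camera to tool coordinates, whose origin is the TCP and whose axes are the tool frame's). Camera axes: x right, y down, z forward; pixel columns grow to the right and rows downward; lengths in m; the calibration is good to about 2 mm. A picture is of the moment at which its call begins: read the wrist's pose just before it. There is no depth.
- workorder.hand_in(): hands the job in, once; it reports no verdict.
The state is a dict: "time": time; "qpos": joint angles; "qvel": joint speeds; "joint_efforts": joint torques, N m; "tool_pos": TCP position; "tool_rot": TCP orientation; "contact_force": force on the tool from outside, world axes, zero at the start; "torque": the same for the moment, N m; "opening": finger opening in m.
Only numpy, scipy, OpenCV 4.12 (cv2) and the standard library are available. Lean on these libraries where they do the work, as an engineer would, in place of code of your own. Each camera call takes 0.05 s, during which the arm holds its last target.

### The job

Put the aluminium lens cell from the cork mat back into the upright lens tube: set it square in the mouth, turn it gently backward (anticlockwise seen from above) until you feel it drop a step into the start of the thread, then forward (clockwise) until its head is fully home on the tube's rim, and let go. Never force it: a jammed thread or a hard push spoils the tube. Leave the other things on the bench alone.

Things in the scene. Friction and masses are not known exactly. Their poses are not given: they have to be found in the camera images.
- lens_cell: Loose plain aluminium lens cell, about 150 g, 48 mm high, upright on the cork mat. Round knurled head 52 mm across, 30 mm high, glass window in its top; below it an 18 mm neck: smooth pilot 36.4 mm across, its last 5 mm tapering to 29 mm. Origin: centre of the neck's lowest face; z up through the head. Can be gripped at any yaw.
- cell_shoulder (a point): Centre of the underside of the lens cell's head, 18 mm above the cell's origin: the face that comes to rest on the tube's rim. z up.
- cell_lugs (a point): Centre of the neck at its four small thread lugs (2.5 mm high, 5 mm wide, standing 3.7 mm proud, 90 degrees apart), 9 mm above the cell's origin. Moves with the cell; z up.
- tube: Fixed plain black lens tube, 62 mm outside diameter, rim 70 mm above the bench, upright in a plywood stand 110 by 110 by 20 mm. Origin: centre of the stand's underside; z up. Cell and tube must not press on each other with more than 60 N in all before the head is home (160 N when home: about 0.5 N m). Its yaw tells nothing about the thread inside.
- tube_mouth (a point): Centre of the tube's mouth, level with the rim; z up. Wall 8 mm thick, bore 45.8 mm. Set down at random, the cell's head underside stops 4.5 to 7.5 mm above this (lugs on the ledges) or 8 mm (on the teeth). Lugs in the notches: 2 to 2.5 mm. Home: 0.
- tube_thread (a point): On the tube's axis 8 mm below the mouth, in the aluminium thread insert (38.4 mm across inside, open below). Four blunt starts 90 degrees apart, turned by an unknown angle each time. Going clockwise from above, each quarter has a 22 degree notch, a 60 degree ledge falling 3 mm, and an upright 8 degree tooth. Right-hand thread: clockwise screws in.
- tube_axis (a point): On the tube's axis at bench level. Lugs on the ledges jam on the teeth if turned clockwise. Turned anticlockwise (90 degrees at most) with a light push down, 2 to 5 N, they climb up to 3 mm, then, within 8 degrees, can drop 5 mm into the notches, which stop them. Slipping 3 mm off a tooth top onto a ledge is not yet that drop.
- tube_rim (a point): Same point as tube_mouth. Only from the notches does turning clockwise draw the head down, 0.045 mm per degree, with the same light push: it meets the rim after about 50 degrees, and the thread goes stiff or stops dead at about 65 to 75 degrees. Do not wrench it past that.
- mat: Fixed round cork mat, 100 mm across, 4 mm thick, on which the lens cell stands. Origin: centre of its underside.
- tin: Bystander: loose small closed tin, 72 mm across, 45 mm high. Origin: centre of its underside.
- collar: Bystander: loose plain steel ring, 72 mm outside, 56 mm inside, 18 mm high; not part of the lens. Origin: centre of its underside.
- screwdriver: Bystander: loose screwdriver lying on the far part of the bench. Origin: on its underside, at mid-length.
Not all that is in view belongs to the job. Leave any red look-alike of the lens_cell alone.

How it is judged:
On the way:
1. the lens cell has dropped the step into the start of the thread, square in the mouth (head less than 3.5 mm above the rim) (horizontal distance between cell_shoulder and tube_mouth below 0.003 m and angle between lens_cell's own z axis and vertical below 0.05 rad and z of cell_shoulder in the frame of tube_mouth below 0.0035 m), for 0.1 s.
At the end, for the whole second after the job is handed in: The lens cell is screwed home: the head's underside is within 0.8 mm of the tube's rim, centred within 3 mm, tilted less than 0.05 rad, and at rest (horizontal distance between cell_shoulder and tube_mouth below 0.003 m and angle between lens_cell's own z axis and vertical below 0.05 rad and z of cell_shoulder in the frame of tube_mouth below 0.0008 m and linear speed of lens_cell below 0.02 m/s); the robot touches nothing.
It fails at once if the cell and the tube press on each other with more than 60 N while the head is still over 1.2 mm above the rim (forced or crossed thread) (contact force between lens_cell and tube above 60 N and z of cell_shoulder in the frame of tube_mouth above 0.0012 m).
It fails at once if the cell and the tube press on each other with more than 160 N (overtightened) (contact force between lens_cell and tube above 160 N).
It fails at once if the tin is shifted by more than 20 mm (distance of tin from where it was at the start of the episode above 0.02 m).
It fails at once if the collar is shifted by more than 20 mm (distance of collar from where it was at the start of the episode above 0.02 m).
It fails at once if the screwdriver is shifted by more than 20 mm (distance of screwdriver from where it was at the start of the episode above 0.02 m).
It also fails if it takes over 58 s, if anything falls off the work surface, if the arm or the gripper's body presses on something with over 40 N, if the wrist force passes 120 N, or if a joint passes its speed limit or range.

## Working session

There is one attempt and no reset: what is moved stays moved. The work goes in short steps, Python scripts to look and compute and a shell command to move; the robot and the scene stay as the last step left them, time stands still between calls to the robot, and variables do not carry over. Pictures are saved under pics/ and viewed, and the job is handed in when it is done.

```bash
ls; mkdir -p pics; python3 - <<'E'
from cell import readout, cams, workorder
import cv2
s=readout.observe(); print(s)
for n in ("scene","top","wrist"):
    c=cams.read_camera(n); cv2.imwrite(f"pics/{n}0.png",c["color"][:,:,::-1])
    print(n,{k:(v if k!="color" else 0) for k,v in c.items()})
E
```

```text
pics
{'time': 0.0, 'qpos': array([ 1.04299635e+00,  3.42742304e-01,  1.52500570e+00,  1.52339740e-05,
        1.27541271e+00, -1.46029038e-01]), 'qvel': array([ 1.04863613e-03,  8.32370305e-04,  1.27728983e-03, -8.10033819e-04,
       -1.12023010e-03, -9.13637370e-05]), 'joint_efforts': array([-3.94507069e-04, -4.31224322e+01, -2.44219369e+01,  7.18078902e-02,
        5.58430958e-02, -1.11253182e-04]), 'tool_pos': array([0.19552166, 0.48709301, 0.40403854]), 'tool_rot': array([-1.72611505,  1.5692282 , -2.10789043]), 'contact_force': array([ 0.39260366,  0.49464453, -0.87098252]), 'torque': array([-0.03546472,  0.04366782, -0.00880845]), 'opening': 0.09191956171091742}
scene {'color': 0, 'fx': 457.2342950177038, 'fy': 457.2342950177038, 'cx': 309.66720140387054, 'cy': 199.64626039653552, 'world_to_cam': array([[-0.83126018,  0.55572294, -0.0133612 ,  0.51765891],
       [ 0.41263572,  0.60076563, -0.68469878, -0.20551981],
       [-0.37247587, -0.57467614, -0.72870368,  1.41034745],
       [ 0.        ,  0.        ,  0.        ,  1.        ]])}
top {'color': 0, 'fx': 441.13309979101376, 'fy': 441.13309979101376, 'cx': 317.0595723573828, 'cy': 193.12463501499258, 'world_to_cam': array([[ 0.02428239, -0.99965418, -0.01009361, -0.01293444],
       [-0.98751437, -0.0224131 , -0.15592632,  0.61071413],
       [ 0.15564616,  0.01375385, -0.98771712,  1.03663657],
       [ 0.        ,  0.        ,  0.        ,  1.        ]])}
wrist {'color': 0, 'fx': 310.0178881554871, 'fy': 310.0178881554871, 'cx': 324.08314621185923, 'cy': 195.79170198871392, 'T_tool_cam': array([[ 4.55273274e-04, -2.68704020e-01,  9.63222686e-01,
         2.04302478e-02],
       [ 9.99998441e-01,  1.76588160e-03,  1.99610338e-05,
         6.15907024e-04],
       [-1.70630083e-03,  9.63221175e-01,  2.68704405e-01,
        -7.25998972e-02],
       [ 0.00000000e+00,  0.00000000e+00,  0.00000000e+00,
         1.00000000e+00]])}
```

View pics/scene0.png

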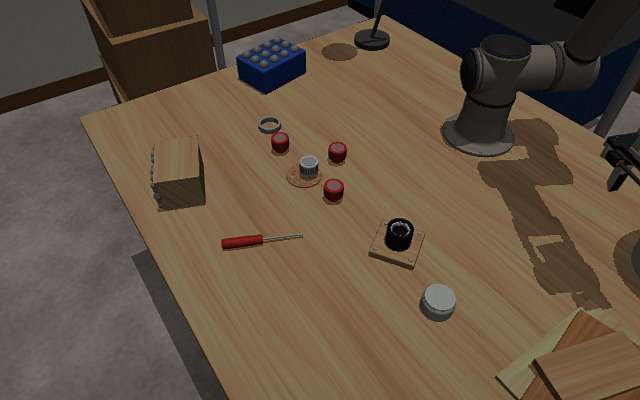

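View pics/top0.png

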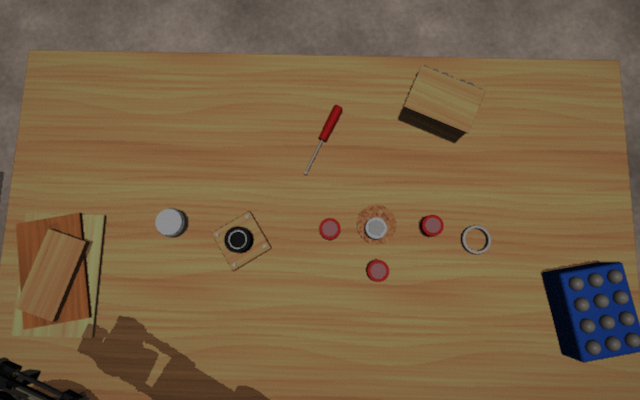

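View pics/wrist0.png

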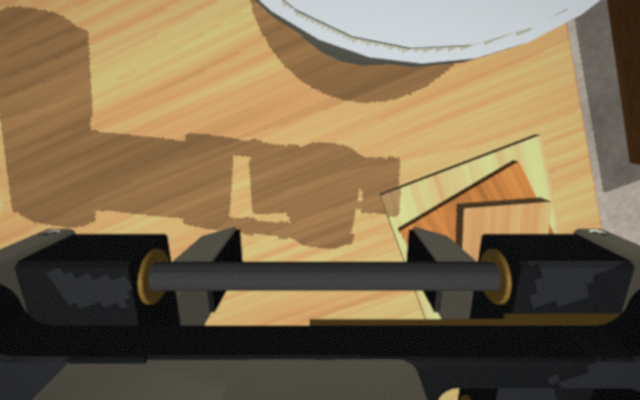

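The top view shows the bare aluminium cell on the mat at about (376,228), red look-alikes at (330,229), (431,226) and (377,271), the tube at (238,239), the tin at (171,222), the collar at (476,239) and the screwdriver near (322,140). Next I'll zoom in and measure.

```bash
cat > h.py <<'E'
import numpy as np, cv2
from scipy.spatial.transform import Rotation as R
from cell import readout, cams, workorder
def ray(c,u,v,s=None):
    d=np.array([(u-c["cx"])/c["fx"],(v-c["cy"])/c["fy"],1.0])
    if "world_to_cam" in c:
        T=np.linalg.inv(c["world_to_cam"])
    else:
        T=tool(s)@c["T_tool_cam"]
    return T[:3,3],T[:3,:3]@d
def tool(s):
    T=np.eye(4);T[:3,:3]=R.from_euler("xyz",s["tool_rot"]).as_matrix();T[:3,3]=s["tool_pos"];return T
def onz(c,u,v,z,s=None):
    o,d=ray(c,u,v,s);return o+d*(z-o[2])/d[2]
def proj(c,p,s=None):
    W=c["world_to_cam"] if "world_to_cam" in c else np.linalg.inv(tool(s)@c["T_tool_cam"])
    q=W[:3,:3]@np.asarray(p)+W[:3,3]
    return q[0]/q[2]*c["fx"]+c["cx"],q[1]/q[2]*c["fy"]+c["cy"]
E
python3 - <<'E'
from h import *
s=readout.observe();print(tool(s).round(3))
a=cv2.imread("pics/top0.png");b=cv2.imread("pics/scene0.png")
o=np.hstack([cv2.resize(a[200:260,205:270],(390,360),interpolation=2),cv2.resize(a[190:290,320:385+20],(390,460),interpolation=2)[:360]])
cv2.imwrite("pics/z1.png",o)
o=np.hstack([cv2.resize(b[205:275,360:435],(375,350),interpolation=2),cv2.resize(b[130:210,270:350],(350,350),interpolation=2)])
cv2.imwrite("pics/z2.png",o)
c=cams.read_camera("top")
for n,u,v,z in [("cell",376,228,.052),("tube",238.5,239,.07),("tin",171,221,.045),("collar",476,239,.018),("r1",330,229,.05),("r2",431,226,.05),("r3",377,271,.05)]:
    p=onz(c,u,v,z);print(n,p.round(4),np.hypot(p[0],p[1]).round(3))
E
```

```text
[[-0.001  0.373  0.928  0.196]
 [-0.001  0.928 -0.373  0.487]
 [-1.    -0.001 -0.     0.404]
 [ 0.     0.     0.     1.   ]]
cell [ 0.5282 -0.143   0.052 ] 0.547
tube [0.493  0.1848 0.07  ] 0.526
tin [0.5341 0.3574 0.045 ] 0.643
collar [ 0.5095 -0.3946  0.018 ] 0.644
r1 [ 0.5233 -0.0321  0.05  ] 0.524
r2 [ 0.5363 -0.2761  0.05  ] 0.603
r3 [ 0.4259 -0.146   0.05  ] 0.45
```

```bash
ls -la pics
```

```text
total 1524
drwxr-xr-x 2 agent agent   4096 Dec  6 16:43 .
drwxr-xr-x 3 agent agent   4096 Dec  6 16:43 ..
-rw-r--r-- 1 agent agent 356141 Dec  6 16:42 scene0.png
-rw-r--r-- 1 agent agent 329049 Dec  6 16:42 top0.png
-rw-r--r-- 1 agent agent 366245 Dec  6 16:42 wrist0.png
-rw-r--r-- 1 agent agent 236274 Dec  6 16:43 z1.png
-rw-r--r-- 1 agent agent 256094 Dec  6 16:43 z2.png
```

View pics/z1.png

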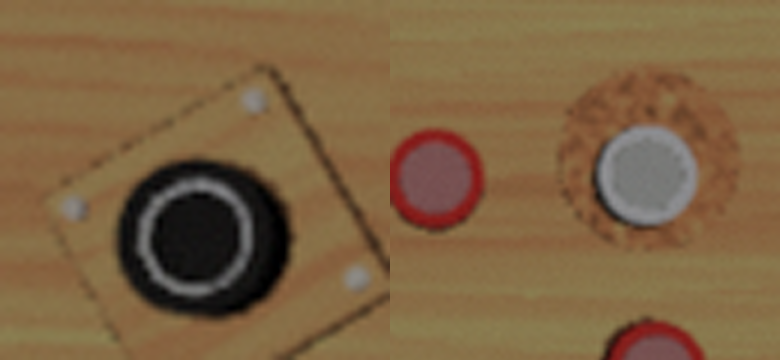

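View pics/z2.png

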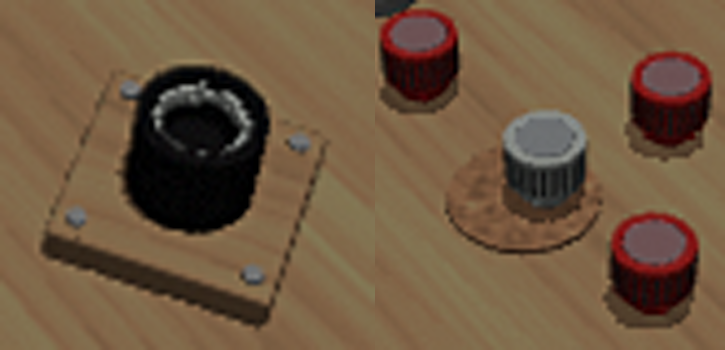

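Detail views: the tube's silver insert is visible in the black mouth, and the cell stands upright on the mat. I measure the cell at about (0.528,-0.143) and the tube at about (0.493,0.185), both within reach. I'll get a wrist view over the tube first.

```bash
python3 -m inch '24 -24 -4 0 1;25 -25.5 -6 0 1;25 -25.5 -6 0 1;25 -25.5 -6 0 1;25 -25.5 -6 0 1;25 -25.5 -6 0 1;25 -25.5 -6 0 1;25 -25.5 -6 0 1' 15
python3 -m inch '25 -25.5 -7 0 1;25 -25.5 -7 0 1;24 -24.5 -7 0 1;24 -24.5 -7 0 1;0 0 0 0 1;0 0 0 0 1'
python3 - <<'E'
from h import *
s=readout.observe(); c=cams.read_camera("wrist"); print(s["tool_pos"],s["contact_force"])
cv2.imwrite("pics/w1.png",c["color"][:,:,::-1]); np.savez("w1.npz",**{k:v for k,v in s.items()})
E
```

```text
time: 0.87
tool_pos: [0.3955, 0.2832, 0.3585]
tool_rot: [1.533, 1.571, 1.151]
contact_force: [0.6, 1.0, 0.5]
opening: 0.0918
time: 1.37
tool_pos: [0.4934, 0.1834, 0.3299]
tool_rot: [-2.64, 1.569, -3.025]
contact_force: [-0.5, 0.5, -0.9]
opening: 0.0918
[0.4933946  0.18336579 0.3299248 ] [-0.51662756  0.50462975 -0.86729115]
```

View pics/w1.png

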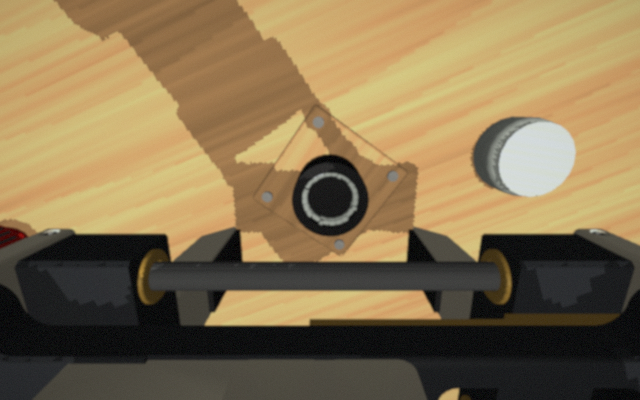

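Wrist view: the tube mouth is at about (330,198) with its silver insert ring, and the tin is at (537,157). The gripper doesn't hide the mouth. I'll fit a circle to the rim.

```bash
cat >> h.py <<'E'
from scipy.optimize import least_squares
def circ(P,r=None):
    P=np.asarray(P)[:,:2]
    f=lambda x:np.hypot(P[:,0]-x[0],P[:,1]-x[1])-(x[2] if r is None else r)
    x0=[*P.mean(0)]+([0.026] if r is None else [])
    q=least_squares(f,x0,loss="soft_l1",f_scale=0.0005);return q.x,np.sqrt(np.mean(q.fun**2))
def loads(n): d=np.load(n);return {k:d[k] for k in d}
E
python3 - <<'E'
from h import *
s=loads("w1.npz");c=cams.read_camera("wrist")
im=cv2.imread("pics/w1.png")
g=cv2.cvtColor(im,cv2.COLOR_BGR2GRAY)
z=cv2.resize(im[145:250,280:380],None,fx=5.5,fy=5.5,interpolation=cv2.INTER_NEAREST);cv2.imwrite("pics/w1z.png",z)
# radial subpixel edges from centre: outer rim edge (dark->bright), lower half
def edges(cx,cy,r0,r1,th,rising,angs):
    out=[]
    for a in angs:
        rr=np.arange(r0,r1,0.1)
        pr=cv2.remap(g.astype(np.float32),(cx+rr*np.cos(a)).astype(np.float32)[None],(cy+rr*np.sin(a)).astype(np.float32)[None],1)[0]
        h=(pr>th) if rising else (pr<th)
        i=np.argmax(h)
        if i>0: out.append((cx+rr[i]*np.cos(a),cy+rr[i]*np.sin(a)))
    return out
A=np.radians(np.arange(-10,191,4))
E=edges(330,198,32,46,60,True,A)
P=[onz(c,u,v,.07,s) for u,v in E]
print("outer",len(P),circ(P),circ(P,.031))
# silver ring: outer edge bright->dark going outward
A=np.radians(np.arange(0,360,5))
for z0,n in((.0655,"ring")):
  pass
E
cat > /dev/null
```

```text
outer 51 (array([0.49310498, 0.18892763, 0.03036697]), np.float64(7.172634121436511e-05)) (array([0.49237424, 0.18919813]), np.float64(0.00038592689970406166))Traceback (most recent call last):
  File "<stdin>", line 22, in <module>
TypeError: cannot unpack non-iterable float object
```

```bash
ls pics
```

```text
scene0.png
top0.png
w1.png
w1z.png
wrist0.png
z1.png
z2.png
```

View pics/w1z.png

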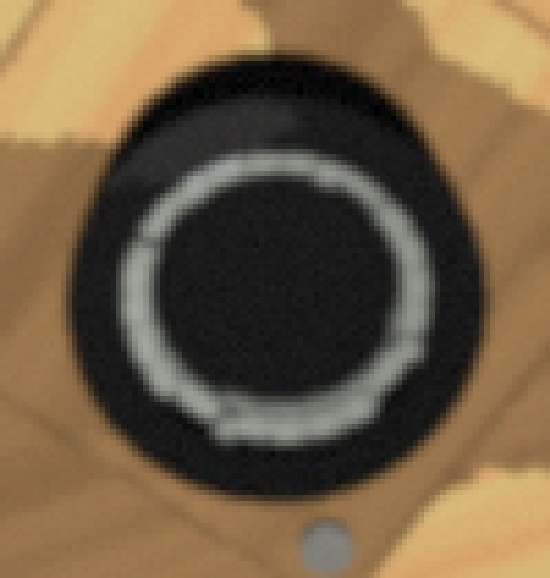

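```bash
python3 -m inch '3.5 -33 -2 0 1;4 -37 -2 0 1;4 -37 -2 0 1;4 -37 -2 0 1;4 -37 -2 0 1;4 -37 -2 0 1;4 -37 -2 0 1;4 -37 -2 0 1'
python3 -m inch '3.5 -35 -2 0 1;0 0 0 0 1;0 0 0 0 1'
python3 - <<'E'
from h import *
s=readout.observe(); c=cams.read_camera("wrist"); print(s["tool_pos"],s["contact_force"])
cv2.imwrite("pics/w2.png",c["color"][:,:,::-1]); np.savez("w2.npz",**{k:v for k,v in s.items()})
E
```

```text
time: 2.13
tool_pos: [0.5239, -0.1074, 0.3153]
tool_rot: [0.492, 1.57, 0.112]
contact_force: [0.6, 0.0, 0.6]
opening: 0.0918
time: 2.38
tool_pos: [0.5275, -0.1425, 0.3129]
tool_rot: [1.641, 1.57, 1.257]
contact_force: [-0.1, 0.8, -0.3]
opening: 0.0918
[ 0.52747959 -0.14251783  0.31285452] [-0.14607726  0.79421254 -0.32560522]
```

View pics/w2.png

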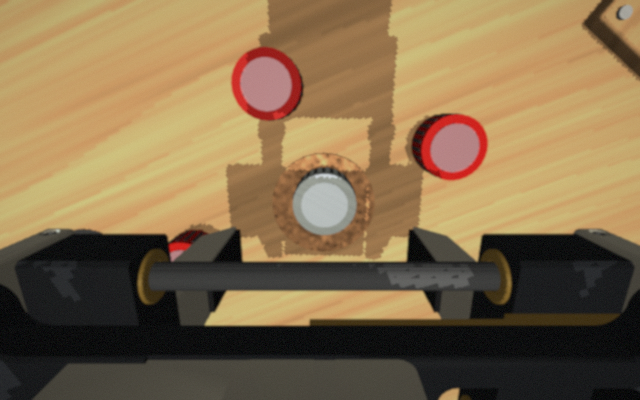

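Wrist view: the cell's top is at about (325,204). The red look-alikes are at (266,83), (452,147) and (185,245), all clear of the fingers' footprint.

```bash
cat >> h.py <<'E'
def edges(g,cx,cy,r0,r1,angs,rising):
    out=[]
    for a in angs:
        rr=np.arange(r0,r1,0.1)
        pr=cv2.remap(g.astype(np.float32),(cx+rr*np.cos(a)).astype(np.float32)[None],(cy+rr*np.sin(a)).astype(np.float32)[None],1)[0]
        d=np.gradient(cv2.GaussianBlur(pr[None],(0,0),4)[0]);i=np.argmax(d if rising else -d)
        if 3<i<len(rr)-3: out.append((cx+rr[i]*np.cos(a),cy+rr[i]*np.sin(a)))
    return out
E
python3 - <<'E'
from h import *
c=cams.read_camera("wrist")
for n,cx,cy,r0,r1,z,ris in (("w1",330,198,34,44,.07,True),("w2",325,204,26,38,.052,False)):
    s=loads(n+".npz");im=cv2.imread(f"pics/{n}.png");g=cv2.cvtColor(im,cv2.COLOR_BGR2GRAY)
    E=edges(g,cx,cy,r0,r1,np.radians(np.arange(-10,191,4)),ris)
    if n=="w2":
        z_=im.copy()
        for u,v in E: cv2.circle(z_,(round(u),round(v)),0,(0,0,255),-1)
        cv2.imwrite("pics/w2z.png",cv2.resize(z_[150:250,270:380],None,fx=5,fy=5,interpolation=0))
    P=[onz(c,u,v,z,s) for u,v in E];x,e=circ(P);T=tool(s)
    q=T[:3,:3].T@(np.array([x[0],x[1],z])-T[:3,3])
    print(n,len(P),x.round(4),e.round(5),"tool frame",q.round(4))
ct=cams.read_camera("top");g=cv2.imread("pics/top0.png");print(readout.observe()["tool_pos"])
E
```

```text
w1 51 [0.4931 0.1889 0.0306] 0.00011 tool frame [ 0.2599  0.0052 -0.0021]
w2 51 [ 0.5299 -0.1426  0.0259] 0.00105 tool frame [0.2609 0.0007 0.0023]
[ 0.52750812 -0.14042094  0.31297906]
```

View pics/w2z.png

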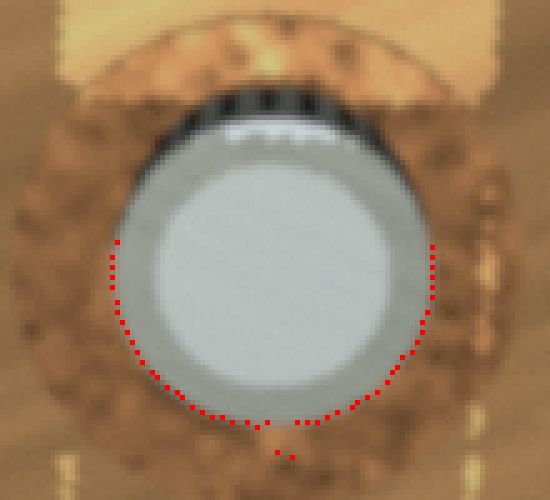

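```bash
for i in 1 2 3 4; do python3 -m inch '0 0 0 0 1' | grep -E 'pos|force'; done
python3 - <<'E'
from h import *
for i in range(5):
    s=readout.observe(); cams.read_camera("top"); print(s["time"],s["tool_pos"].round(4),s["qpos"].round(4),s["contact_force"].round(2))
E
```

```text
tool_pos: [0.5276, -0.1405, 0.313]
contact_force: [-0.2, -0.1, 0.5]
tool_pos: [0.5276, -0.1408, 0.313]
contact_force: [0.9, -0.1, 0.2]
tool_pos: [0.5276, -0.1412, 0.3129]
contact_force: [0.8, -0.2, 0.8]
tool_pos: [0.5276, -0.1416, 0.3129]
contact_force: [0.4, 0.3, -0.2]
2.8667 [ 0.5276 -0.1416  0.3129] [-4.0260e-01  4.6960e-01  1.5966e+00  1.0000e-04  1.0753e+00 -1.5926e+00] [ 0.36  0.26 -0.25]
2.9167 [ 0.5276 -0.1418  0.3128] [-4.0290e-01  4.6970e-01  1.5965e+00  1.0000e-04  1.0753e+00 -1.5927e+00] [ 0.14  0.35 -0.44]
2.9667 [ 0.5276 -0.142   0.3128] [-4.0320e-01  4.6980e-01  1.5964e+00  1.0000e-04  1.0753e+00 -1.5927e+00] [-0.27 -0.5  -0.21]
3.0167 [ 0.5276 -0.1421  0.3128] [-4.0340e-01  4.6990e-01  1.5964e+00  1.0000e-04  1.0753e+00 -1.5927e+00] [ 0.02 -0.96  0.6 ]
3.0667 [ 0.5276 -0.1422  0.3127] [-4.0360e-01  4.7000e-01  1.5964e+00  1.0000e-04  1.0753e+00 -1.5927e+00] [-0.28 -0.27 -1.34]
```

```bash
cat >> h.py <<'E'
def fit(n,s,c,cx,cy,r0,r1,z,ris,a0=-10,a1=191,r=None):
    im=c["color"][:,:,::-1].copy();cv2.imwrite(f"pics/{n}.png",im);g=cv2.cvtColor(im,cv2.COLOR_BGR2GRAY)
    E=edges(g,cx,cy,r0,r1,np.radians(np.arange(a0,a1,3)),ris)
    P=np.array([onz(c,u,v,z,s) for u,v in E])
    for k in range(4):
        x,e=circ(P);P=P[np.abs(np.hypot(P[:,0]-x[0],P[:,1]-x[1])-x[2])<max(2.5*e,.0002)]
    if "world_to_cam" in c: print(n,len(P),x.round(4),e.round(5));return x
    T=tool(s);q=T[:3,:3].T@(np.array([x[0],x[1],z])-T[:3,3])
    print(n,len(P),x.round(4),e.round(5),"tool",s["tool_pos"].round(4),"in tool frame",q.round(4));return x
E
python3 - <<'E'
from h import *
for n in("w2b","w2c"):
    s=readout.observe();c=cams.read_camera("wrist")
    fit(n,s,c,325,203,26,37,.052,False)
    fit(n,s,c,325,203,29,36,.052,False)
E
```

```text
w2b 63 [ 0.5298 -0.1426  0.026 ] 0.00018 tool [ 0.5276 -0.1423  0.3127] in tool frame [0.2607 0.0004 0.0022]
w2b 64 [ 0.5297 -0.1426  0.026 ] 0.00018 tool [ 0.5276 -0.1423  0.3127] in tool frame [0.2607 0.0004 0.0021]
w2c 63 [ 0.5298 -0.1427  0.026 ] 0.00019 tool [ 0.5276 -0.1423  0.3127] in tool frame [0.2607 0.0005 0.0021]
w2c 63 [ 0.5298 -0.1427  0.026 ] 0.00019 tool [ 0.5276 -0.1423  0.3127] in tool frame [0.2607 0.0005 0.0021]
```

The cell fits at (0.5298, -0.1427) with radius 26.0 mm, which matches the given size. I'll go down and grip it 22 mm above the shoulder, so the fingertips clear the rim when it's home.

```bash
python3 -m inch '1.2 -0.2 -18 0 1;1 -0.2 -20 0 1;0 0 -20 0 1;0 0 -18 0 1;0 0 -14 0 1;0 0 -10 0 1;0 0 -6 0 1;0 0 -3.5 0 1'
python3 -m inch '0 0 0 0 1;0 0 0 0 1;0 0 0 0 1'
```

```text
time: 3.88
tool_pos: [0.5298, -0.1427, 0.2027]
tool_rot: [2.962, 1.57, 2.58]
contact_force: [-0.6, 0.4, 1.0]
opening: 0.0917
time: 4.13
tool_pos: [0.5301, -0.1428, 0.204]
tool_rot: [0.052, 1.569, -0.33]
contact_force: [-0.2, 0.3, 0.2]
opening: 0.0921
```

```bash
python3 -m inch '0 0 0 0 0;0 0 0 0 0;0 0 0 0 0;0 0 0 0 0;0 0 0 0 0;0 0 0 0 0' 5
python3 -m inch '0 0 0 0 0;0 0 0 0 0'
```

```text
time: 4.63
tool_pos: [0.5298, -0.1427, 0.2033]
tool_rot: [1.175, 1.571, 0.794]
contact_force: [0.6, 0.9, 0.2]
opening: 0.0566
time: 4.8
tool_pos: [0.5298, -0.1427, 0.2033]
tool_rot: [1.998, 1.571, 1.616]
contact_force: [-0.0, 0.1, 0.8]
opening: 0.0517
```

```bash
python3 -m inch '0 0 0 0 0.75;0 0 0 0 0.75;0 0 0 -0.06 0.75;0 0 0 -0.12 0.75;0 0 0 -0.12 0.75;0 0 0 -0.12 0.75;0 0 0 -0.12 0.75;0 0 0 -0.12 0.75'
python3 -m inch '0 0 0 -0.12 0.75;0 0 0 -0.12 0.75;0 0 0 -0.12 0.75;0 0 0 -0.12 0.75;0 0 0 -0.12 0.75;0 0 0 -0.12 0.75;0 0 0 -0.12 0.75;0 0 0 -0.07 0.75'
python3 -m inch '0 0 0 0 0.75;0 0 0 0 0;0 0 0 0 0;0 0 0 0 0;0 0 0 0 0;0 0 0 0 0'
python3 - <<'E'
from h import *
s=readout.observe();print(tool(s).round(4),s["qpos"].round(3))
E
```

```text
time: 5.47
tool_pos: [0.5298, -0.1427, 0.2032]
tool_rot: [2.435, 1.571, 1.387]
contact_force: [-0.5, -0.3, -0.6]
opening: 0.069
time: 6.13
tool_pos: [0.5298, -0.1427, 0.2032]
tool_rot: [1.483, 1.571, -0.475]
contact_force: [-0.6, -0.1, -1.2]
opening: 0.0689
time: 6.63
tool_pos: [0.5298, -0.1427, 0.2032]
tool_rot: [1.433, 1.571, -0.518]
contact_force: [0.9, 0.4, -0.6]
opening: 0.052
[[ 1.000e-04  9.285e-01 -3.713e-01  5.298e-01]
 [-1.000e-04 -3.713e-01 -9.285e-01 -1.427e-01]
 [-1.000e+00  1.000e-04  0.000e+00  2.032e-01]
 [ 0.000e+00  0.000e+00  0.000e+00  1.000e+00]] [-0.403  0.622  1.691 -0.     0.828 -0.022]
```

The cell is now centred along both jaw directions. I'll open, rise and look again from this yaw, since the cell's true position is now known and that gives me the wrist camera's bias.

```bash
python3 -m inch '0 0 0 0 1;0 0 0 0 1;0 0 0 0 1;0 0 8 0 1;0 0 16 0 1;0 0 20 0 1;0 0 20 0 1;0 0 20 0 1'
python3 -m inch '0 0 16 0 1;0 0 8 0 1;0 0 2 0 1;0 0 0 0 1;0 0 0 0 1;0 0 0 0 1;0 0 0 0 1'
python3 - <<'E'
from h import *
for n in("w3","w3b"):
    s=readout.observe();c=cams.read_camera("wrist")
    print(proj(c,[.5298,-.1427,.052],s))
    fit(n,s,c,325,203,26,37,.052,False)
s=readout.observe();print(s["contact_force"])
E
```

```text
time: 7.3
tool_pos: [0.5297, -0.1427, 0.2887]
tool_rot: [1.465, 1.571, -0.487]
contact_force: [-0.1, 0.2, 0.4]
opening: 0.0916
time: 7.88
tool_pos: [0.5296, -0.1426, 0.3122]
tool_rot: [-1.582, 1.569, 2.75]
contact_force: [-1.0, 0.1, -0.0]
opening: 0.0916
(np.float64(325.14960928018525), np.float64(202.835438645722))
w3 61 [ 0.5299 -0.1424  0.0258] 0.00024 tool [ 0.5296 -0.1426  0.3122] in tool frame [ 0.2602  0.0007 -0.0003]
(np.float64(324.9717067306106), np.float64(202.7828437803813))
w3b 60 [ 0.5299 -0.1422  0.0259] 0.00021 tool [ 0.5297 -0.1427  0.3123] in tool frame [ 0.2603  0.0004 -0.0005]
[ 0.55010553 -0.1824361  -0.31011082]
```

View pics/w3.png

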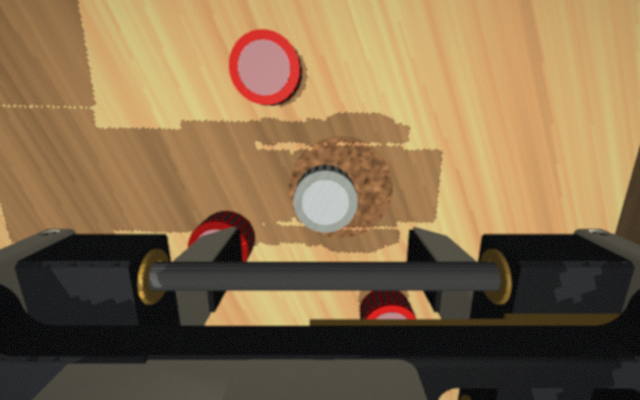

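The wrist camera's bias is about 0.5 mm, so its fixes can be trusted, and the cell appears at (325,203) as predicted. I'll regrasp it with 20 N and lift.

```bash
python3 -m inch '0 0 -18 0 1;0 0 -20 0 1;0 0 -20 0 1;0 0 -18 0 1;0 0 -14 0 1;0 0 -10 0 1;0 0 -6 0 1;0 0 -3 0 1'
python3 -m inch '0 0 0 0 0.6;0 0 0 0 0;0 0 0 0 0;0 0 0 0 0;0 0 0 0 0;0 0 0 0 0;0 0 0 0 0' 20
```

```text
time: 8.65
tool_pos: [0.5297, -0.1427, 0.2034]
tool_rot: [-1.583, 1.57, 2.749]
contact_force: [0.1, -0.0, -0.0]
opening: 0.0919
time: 9.23
tool_pos: [0.5298, -0.1427, 0.2045]
tool_rot: [1.489, 1.57, -0.463]
contact_force: [-0.2, 0.9, 0.8]
opening: 0.0512
```

```bash
python3 - <<'E'
from h import *
s=readout.observe();print(s["tool_pos"].round(4),s["contact_force"].round(2))
E
python3 -m inch '0 0 5 0 0;0 0 15 0 0;0 0 25 0 0;0 0 30 0 0;-4 18 14 0 0;-6 27 10 0 0;-7 33 8 0 0;-7 33 6 0 0'
python3 -m inch '-7 33 6 0 0;-7 33 4 0 0;-7 33 2 0 0;-6 28 1 0 0;-5 22 0 0 0;-3 12 0 0 0;0 4 0 0 0;0 0 0 0 0'
python3 -m inch '0 0 0 0 0;0 0 0 0 0;0 0 0 0 0'
python3 - <<'E'
from h import *
s=readout.observe();c=cams.read_camera("wrist");print(s["tool_pos"].round(4),s["contact_force"].round(2))
cv2.imwrite("pics/w4.png",c["color"][:,:,::-1])
print(proj(c,[.4933,.1883,.07],s))
E
```

```text
[ 0.5298 -0.1427  0.2045] [-0.17  0.87  0.78]
time: 9.9
tool_pos: [0.5053, -0.0309, 0.3183]
tool_rot: [1.784, 1.57, -0.169]
contact_force: [0.5, 0.7, -1.4]
opening: 0.0515
time: 10.57
tool_pos: [0.4706, 0.134, 0.3304]
tool_rot: [1.705, 1.571, -0.245]
contact_force: [0.3, -0.4, -1.6]
opening: 0.0512
time: 10.82
tool_pos: [0.4711, 0.1324, 0.3302]
tool_rot: [0.135, 1.571, -1.818]
contact_force: [-0.2, -1.1, -0.4]
opening: 0.0515
[0.4711 0.1324 0.3302] [-0.19 -1.13 -0.41]
(np.float64(324.127198859278), np.float64(126.62244032428254))
```

View pics/w4.png

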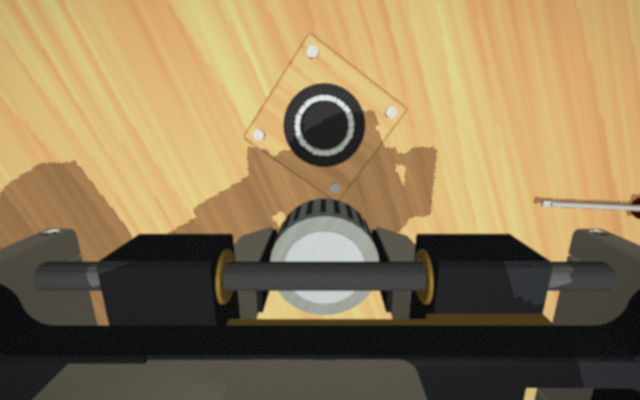

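The cell is held between the pads at about (325,262), and the tube mouth is fully in view at (324,124).

```bash
python3 - <<'E'
from h import *
for n in("w4a","w4b"):
    s=readout.observe();c=cams.read_camera("wrist")
    fit(n,s,c,324,124,34,46,.07,True,-10,191)
    fit(n,s,c,324,124,34,46,.07,True,0,360)
    print(s["tool_pos"].round(4),s["contact_force"].round(2))
# stud check and silver ring
im=cv2.imread("pics/w4b.png");g=cv2.cvtColor(im,cv2.COLOR_BGR2GRAY)
E=edges(g,324,124,26,36,np.radians(np.arange(0,360,4)),False);P=[onz(c,u,v,.066,s) for u,v in E];print("ring outer",circ(P))
E=edges(g,324,124,20,30,np.radians(np.arange(0,360,4)),True);P=[onz(c,u,v,.066,s) for u,v in E];print("ring inner",circ(P))
cv2.imwrite("pics/w4z.png",cv2.resize(im[75:175,270:380],None,fx=5,fy=5,interpolation=cv2.INTER_CUBIC))
E
```

```text
w4a 66 [0.4933 0.1888 0.0306] 0.0001 tool [0.4711 0.1324 0.3302] in tool frame [ 0.2602 -0.0004 -0.0606]
w4a 118 [0.4933 0.1888 0.0306] 8e-05 tool [0.4711 0.1324 0.3302] in tool frame [ 0.2602 -0.0004 -0.0606]
[0.4711 0.1324 0.3302] [-0.5   0.53 -1.25]
w4b 67 [0.4933 0.1888 0.0306] 0.0001 tool [0.471  0.1326 0.3302] in tool frame [ 0.2602 -0.0003 -0.0605]
w4b 119 [0.4933 0.1888 0.0306] 8e-05 tool [0.471  0.1326 0.3302] in tool frame [ 0.2602 -0.0003 -0.0605]
[0.471  0.1326 0.3302] [ 0.13 -0.01 -0.36]
ring outer (array([0.4933685 , 0.18870879, 0.02296357]), np.float64(0.00022329956489426273))
ring inner (array([0.49339823, 0.1890706 , 0.01846219]), np.float64(0.00017303005522488395))
```

View pics/w4z.png

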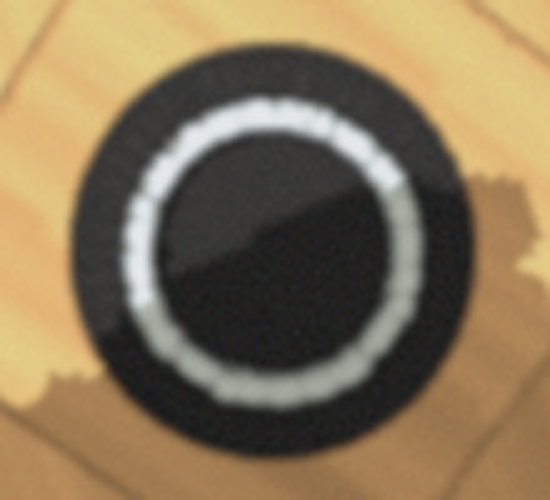

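Both views agree on the mouth at about (0.493, 0.1886) to within 0.5 mm, and the bore fits at r=22.96 mm against 22.9 given. I'll move over it and lower to just above the mouth.

```bash
python3 -m inch '3 8 0 0 0;6 15 -2 0 0;6 15 -6 0 0;4 10 -10 0 0;2 5 -10 0 0;1 3 -10 0 0;0 0 -8 0 0;0 0 -5 0 0'
python3 -m inch '0 0 -2 0 0;0 0 -1 0 0;0 0 0 0 0;0 0 0 0 0;0 0 0 0 0'
python3 - <<'E'
from h import *
s=readout.observe();c=cams.read_camera("scene");print(s["tool_pos"].round(4),s["contact_force"].round(2),s["torque"].round(3),s["qpos"].round(3))
cv2.imwrite("pics/s5.png",cv2.resize(c["color"][150:290,330:470,::-1],None,fx=4,fy=4,interpolation=cv2.INTER_CUBIC))
E
```

```text
time: 11.63
tool_pos: [0.4923, 0.189, 0.2775]
tool_rot: [-0.868, 1.568, -2.819]
contact_force: [-0.7, 0.2, -1.9]
opening: 0.052
time: 12.05
tool_pos: [0.4929, 0.1892, 0.2768]
tool_rot: [2.09, 1.57, 0.138]
contact_force: [0.1, 0.2, -1.3]
opening: 0.0516
[0.4929 0.1892 0.2768] [ 0.07  0.23 -1.32] [-0.047  0.092  0.009] [ 0.221  0.485  1.689 -0.     0.966  0.603]
```

View pics/s5.png

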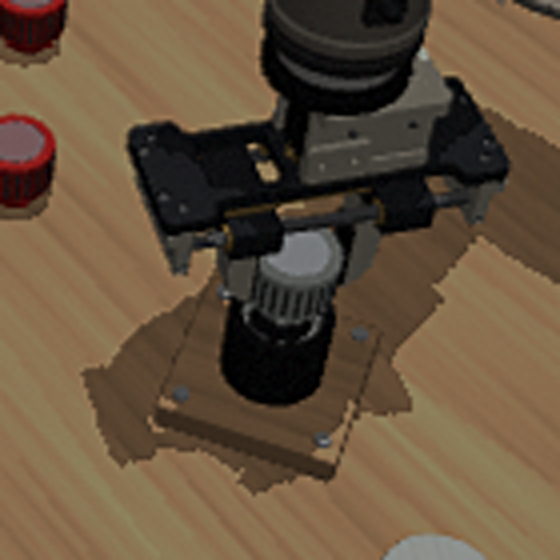

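The scene crop shows the cell held upright and centred just above the mouth. I'll lower it slowly.

```bash
python3 -m inch '0 -0.5 -1 0 0;0 0 -1.5 0 0;0 0 -1.5 0 0;0 0 -1.5 0 0;0 0 -1.5 0 0;0 0 0 0 0;0 0 0 0 0'
python3 -m inch '0 0 -1.5 0 0;0 0 -1.5 0 0;0 0 0 0 0;0 0 0 0 0'
python3 -m inch '0 0 -1 0 0;0 0 -1 0 0;0 0 0 0 0;0 0 0 0 0'
```

```text
time: 12.68
tool_pos: [0.4928, 0.1888, 0.2691]
tool_rot: [-0.807, 1.571, -2.759]
contact_force: [-0.1, 0.6, -0.9]
opening: 0.0517
time: 13.02
tool_pos: [0.4928, 0.1888, 0.2661]
tool_rot: [-0.671, 1.571, -2.622]
contact_force: [0.1, 0.8, -0.8]
opening: 0.0514
time: 13.35
tool_pos: [0.4928, 0.1888, 0.2642]
tool_rot: [-0.449, 1.571, -2.4]
contact_force: [0.5, 0.2, -1.1]
opening: 0.0518
```

```bash
python3 -m inch '0 0 -1 0 0;0 0 -1 0 0;0 0 0 0 0'
python3 -m inch '0 0 -0.7 0 0;0 0 0 0 0'
python3 -m inch '0 0 -0.7 0 0;0 0 0 0 0'
```

```text
time: 13.6
tool_pos: [0.4927, 0.1888, 0.2621]
tool_rot: [-0.556, 1.571, -2.508]
contact_force: [0.7, -0.3, -0.9]
opening: 0.0517
time: 13.77
tool_pos: [0.4928, 0.1888, 0.2614]
tool_rot: [-0.476, 1.571, -2.428]
contact_force: [-0.5, -0.4, -1.2]
opening: 0.0517
time: 13.93
tool_pos: [0.4928, 0.1888, 0.2608]
tool_rot: [0.584, 1.571, -1.368]
contact_force: [0.2, 0.0, -0.7]
opening: 0.0516
```

```bash
python3 -m inch '0 0 -0.6 0 0;0 0 0 0 0'
python3 -m inch '0 0 -0.6 0 0;0 0 0 0 0'
```

```text
time: 14.1
tool_pos: [0.4928, 0.1888, 0.2602]
tool_rot: [1.397, 1.571, -0.555]
contact_force: [-0.8, 0.0, 0.1]
opening: 0.0518
time: 14.27
tool_pos: [0.4928, 0.1888, 0.2599]
tool_rot: [1.97, 1.57, 0.018]
contact_force: [-1.3, -0.1, 2.1]
opening: 0.0517
```

Contact at a head height of about 7.4 mm with 2–3 N. I'll turn anticlockwise in small steps and watch force and height.

```bash
python3 -m inch '0 0 -0.1 0.03 0;0 0 0 0.03 0;0 0 0 0.03 0'|grep -E 'pos|force'
python3 -m inch '0 0 0 0.03 0;0 0 0 0.03 0;0 0 0 0.03 0'|grep -E 'pos|force'
```

```text
tool_pos: [0.4931, 0.1888, 0.2601]
contact_force: [0.3, -0.6, 2.0]
tool_pos: [0.4932, 0.1888, 0.2603]
contact_force: [-0.4, -0.5, 4.2]
```

```bash
python3 -m inch '0 0 0 0.03 0;0 0 0 0.03 0'|grep -E 'pos|force'
python3 -m inch '0 0 0 0.03 0;0 0 0 0.03 0'|grep -E 'pos|force'
```

```text
tool_pos: [0.4932, 0.1889, 0.2603]
contact_force: [0.5, 0.3, 3.2]
tool_pos: [0.4932, 0.1889, 0.2602]
contact_force: [0.9, 0.5, 1.3]
```

```bash
python3 -m inch '0 0 -0.3 0.02 0;0 0 0 0.02 0'|grep -E 'pos|force'
python3 - <<'E'
from h import *
s=readout.observe();print(s["time"],s["tool_pos"].round(4),s["contact_force"].round(2),s["torque"].round(3),s["qpos"][5].round(3))
E
```

```text
tool_pos: [0.4933, 0.189, 0.2598]
contact_force: [1.4, 0.5, 2.0]
15.2667 [0.4933 0.189  0.2598] [1.44 0.54 2.02] [ 0.106 -0.152 -0.08 ] 0.261
```

```bash
python3 -m inch '0 0 -0.3 0.02 0;0 0 0 0.02 0'|grep -E 'pos|force'
python3 -m inch '0 0 -0.3 0.02 0;0 0 0 0.02 0'|grep -E 'pos|force'
```

```text
tool_pos: [0.4926, 0.1887, 0.2586]
contact_force: [0.6, 0.2, -1.2]
tool_pos: [0.4926, 0.1887, 0.2582]
contact_force: [0.2, -0.5, -2.1]
```

It has come free at 24°. I'll lower without turning to see how deep the step is.

```bash
python3 -m inch '0 0 -0.6 0 0;0 0 0 0 0'|grep -E 'pos|force'
python3 -m inch '0 0 -0.6 0 0;0 0 0 0 0'|grep -E 'pos|force'
```

```text
tool_pos: [0.4926, 0.1887, 0.2577]
contact_force: [-0.0, 0.1, -1.1]
tool_pos: [0.4927, 0.1888, 0.2575]
contact_force: [-1.2, -0.8, 0.4]
```

```bash
python3 -m inch '0 0 -0.5 0 0;0 0 0 0 0'|grep -E 'pos|force'
python3 -m inch '0 0 -0.5 0 0;0 0 0 0 0'|grep -E 'pos|force'
```

```text
tool_pos: [0.4927, 0.1888, 0.2574]
contact_force: [-1.6, -1.0, 4.6]
tool_pos: [0.4927, 0.1888, 0.2573]
contact_force: [-2.8, -1.6, 7.7]
```

The step was only 2.9 mm, so this is the slip off a tooth top onto the low end of a ledge and not the notch. I'll ease the push and keep turning anticlockwise, following the climb.

```bash
python3 -m inch '0 0 0.3 0 0;0 0 0.1 0.04 0;0 0 0.1 0.04 0;0 0 0.1 0.04 0'|grep -E 'pos|force'
python3 -m inch '0 0 0.1 0.04 0;0 0 0.1 0.04 0;0 0 0.1 0.04 0'|grep -E 'pos|force'
```

```text
tool_pos: [0.4932, 0.1888, 0.2577]
contact_force: [0.1, -1.1, 3.7]
tool_pos: [0.4932, 0.1888, 0.258]
contact_force: [-0.3, -0.5, 3.2]
```

```bash
python3 -m inch '0 0 0.1 0.04 0;0 0 0.1 0.04 0;0 0 0.1 0.04 0'|grep -E 'pos|force'
```

```text
tool_pos: [0.4932, 0.1888, 0.2583]
contact_force: [-0.2, -1.7, 4.7]
```

```bash
python3 -m inch '0 0 0.14 0.04 0;0 0 0.12 0.04 0;0 0 0.12 0.04 0;0 0 0.12 0.04 0'|grep -E 'pos|force'
python3 -m inch '0 0 0.12 0.04 0;0 0 0.12 0.04 0;0 0 0.12 0.04 0'|grep -E 'pos|force'
```

```text
tool_pos: [0.4932, 0.1888, 0.2588]
contact_force: [1.0, -1.4, 3.8]
tool_pos: [0.4932, 0.1888, 0.2591]
contact_force: [-0.0, -0.9, 2.4]
```

```bash
python3 -m inch '0 0 0.12 0.04 0;0 0 0.1 0.04 0;0 0 0.1 0.04 0'|grep -E 'pos|force'
python3 - <<'E'
from h import *
s=readout.observe();print(s["time"],s["tool_pos"].round(4),s["contact_force"].round(2),s["torque"].round(3),s["qpos"][5].round(3))
E
```

```text
tool_pos: [0.4932, 0.1888, 0.2594]
contact_force: [0.2, -0.7, 4.1]
17.9333 [0.4932 0.1888 0.2594] [ 0.17 -0.71  4.07] [-0.154 -0.043 -0.088] -0.58
```

```bash
python3 -m inch '0 0 0.08 0.03 0;0 0 0.05 0.03 0'|grep -E 'pos|force'
python3 -m inch '0 0 0.05 0.03 0;0 0 0.05 0.03 0'|grep -E 'pos|force'
```

```text
tool_pos: [0.4932, 0.1889, 0.2595]
contact_force: [0.3, -1.1, 2.7]
tool_pos: [0.4932, 0.1889, 0.2595]
contact_force: [-0.1, 0.0, 2.2]
```

```bash
python3 -m inch '0 0 0.05 0.03 0;0 0 0.03 0.02 0'|grep -E 'pos|force'
```

```text
tool_pos: [0.4931, 0.189, 0.2595]
contact_force: [0.7, 0.7, 1.5]
```

```bash
python3 -m inch '0 0 -0.2 0.015 0;0 0 -0.1 0.015 0'|grep -E 'pos|force'
```

```text
tool_pos: [0.4929, 0.189, 0.259]
contact_force: [-0.0, 1.4, 0.9]
```

```bash
python3 -m inch '0 0 -0.1 0.015 0;0 0 -0.1 0.015 0'|grep -E 'pos|force'
```

```text
tool_pos: [0.4926, 0.1887, 0.2583]
contact_force: [0.6, -0.1, -1.3]
```

Free again at about 56°, having been on the ledge top. I'll lower without turning.

```bash
python3 -m inch '0 0 -0.6 0 0;0 0 -0.5 0 0'|grep -E 'pos|force'
```

```text
tool_pos: [0.4927, 0.1887, 0.2572]
contact_force: [0.1, -0.9, -0.3]
```

```bash
python3 -m inch '0 0 -0.5 0 0;0 0 -0.3 0 0'|grep -E 'pos|force'
```

```text
tool_pos: [0.4927, 0.1887, 0.2565]
contact_force: [-0.5, -0.5, -0.8]
```

```bash
python3 -m inch '0 0 -0.4 0 0;0 0 -0.2 0 0'|grep -E 'pos|force'
```

```text
tool_pos: [0.4928, 0.1888, 0.256]
contact_force: [0.1, -1.2, -0.9]
```

This is already deeper than any ledge with no contact, so it's the notch.

```bash
python3 -m inch '0 0 -0.5 0 0;0 0 -0.2 0 0'|grep -E 'pos|force'
```

```text
tool_pos: [0.4927, 0.1889, 0.2553]
contact_force: [0.8, 0.1, -2.6]
```

```bash
python3 -m inch '0 0 -0.4 0 0;0 0 -0.2 0 0'|grep -E 'pos|force'
```

```text
tool_pos: [0.4927, 0.1889, 0.2548]
contact_force: [-0.1, 0.0, 1.2]
```

```bash
python3 -m inch '0 0 -0.3 0 0;0 0 0 0 0'|grep -E 'pos|force'
```

```text
tool_pos: [0.4927, 0.1889, 0.2547]
contact_force: [-2.2, -0.3, 0.6]
```

Seated in the notch: the drop was 4.8 mm and the head is now about 2.2 mm above the rim. Turning clockwise with a light push.

```bash
python3 -m inch '0 0 -0.2 -0.03 0;0 0 -0.1 -0.04 0;0 0 -0.1 -0.04 0'|grep -E 'pos|force'
python3 - <<'E'
from h import *
s=readout.observe();print(s["time"],s["torque"].round(3),s["qpos"][5].round(3))
E
```

```text
tool_pos: [0.4929, 0.189, 0.2544]
contact_force: [-0.4, -0.2, 0.9]
20.0167 [0.075 0.044 0.014] -0.697
```

```bash
python3 -m inch '0 0 -0.1 -0.04 0;0 0 -0.1 -0.04 0;0 0 -0.1 -0.04 0'|grep -E 'pos|force'
```

```text
tool_pos: [0.493, 0.189, 0.2541]
contact_force: [-0.3, 0.7, 0.2]
```

```bash
python3 -m inch '0 0 -0.2 -0.04 0;0 0 -0.1 -0.04 0;0 0 -0.1 -0.04 0;0 0 -0.1 -0.04 0'|grep -E 'pos|force'
python3 -m inch '0 0 -0.1 -0.04 0;0 0 -0.1 -0.04 0;0 0 -0.1 -0.04 0'|grep -E 'pos|force'
```

```text
tool_pos: [0.493, 0.189, 0.2537]
contact_force: [0.3, 0.9, 2.0]
tool_pos: [0.493, 0.189, 0.2534]
contact_force: [-0.2, 1.4, 1.0]
```

```bash
python3 -m inch '0 0 -0.1 -0.04 0;0 0 -0.1 -0.04 0;0 0 -0.1 -0.04 0'|grep -E 'pos|force'
python3 - <<'E'
from h import *
s=readout.observe();print(s["time"],s["torque"].round(3),s["qpos"][5].round(3))
E
```

```text
tool_pos: [0.493, 0.189, 0.2531]
contact_force: [-0.2, 0.8, 1.9]
21.1 [ 0.1   -0.035  0.002] -0.176
```

```bash
python3 -m inch '0 0 -0.1 -0.04 0;0 0 -0.1 -0.04 0;0 0 -0.1 -0.04 0'|grep -E 'pos|force'
python3 - <<'E'
from h import *
s=readout.observe();print(s["time"],s["torque"].round(3),s["qpos"][5].round(3))
E
```

```text
tool_pos: [0.493, 0.189, 0.2528]
contact_force: [0.0, 1.0, 0.8]
21.35 [0.104 0.024 0.041] -0.056
```

```bash
python3 -m inch '0 0 -0.1 -0.04 0;0 0 -0.1 -0.04 0;0 0 -0.05 -0.04 0'|grep -E 'pos|force'
python3 - <<'E'
from h import *
s=readout.observe();print(s["time"],s["torque"].round(3),s["qpos"][5].round(3))
E
```

```text
tool_pos: [0.493, 0.189, 0.2525]
contact_force: [0.2, -0.8, 1.6]
21.6 [-0.028  0.038  0.008] 0.064
```

```bash
python3 -m inch '0 0 0 -0.03 0;0 0 0 -0.03 0'|grep -E 'pos|force'
python3 - <<'E'
from h import *
s=readout.observe();print(s["time"],s["torque"].round(3),s["qpos"][5].round(3))
E
```

```text
tool_pos: [0.493, 0.1889, 0.2525]
contact_force: [0.1, -0.0, 1.4]
21.7667 [-0.113  0.041  0.061] 0.123
```

```bash
python3 -m inch '0 0 -0.1 -0.03 0;0 0 -0.1 -0.03 0'|grep -E 'pos|force'
python3 - <<'E'
from h import *
s=readout.observe();print(s["time"],s["torque"].round(3),s["qpos"][5].round(3))
E
```

```text
tool_pos: [0.493, 0.1889, 0.2525]
contact_force: [-0.6, -0.6, 4.0]
21.9333 [-0.095  0.138 -0.007] 0.183
```

```bash
python3 -m inch '0 0 -0.1 -0.03 0;0 0 0 -0.03 0'|grep -E 'pos|force'
python3 - <<'E'
from h import *
s=readout.observe();print(s["time"],s["torque"].round(3),s["qpos"][5].round(3))
E
```

```text
tool_pos: [0.4931, 0.1889, 0.2525]
contact_force: [-0.0, -0.3, 3.8]
22.1 [-0.205  0.183  0.038] 0.243
```

The height has stopped at 0.2525, exactly the predicted home height, while the push grew. So the head is on the rim at about 60°. I'll go a few degrees more to snug it.

```bash
python3 -m inch '0 0 0 -0.025 0;0 0 0 -0.025 0'|grep -E 'pos|force'
python3 - <<'E'
from h import *
s=readout.observe();print(s["time"],s["torque"].round(3),s["qpos"][5].round(3),s["joint_efforts"][5].round(3))
E
```

```text
tool_pos: [0.4931, 0.1888, 0.2525]
contact_force: [-0.3, -1.0, 4.3]
22.2667 [-0.175  0.156  0.015] 0.293 -0.334
```

```bash
python3 -m inch '0 0 0 -0.025 0;0 0 0 -0.025 0'|grep -E 'pos|force'
python3 - <<'E'
from h import *
s=readout.observe();print(s["time"],s["torque"].round(3),s["qpos"][5].round(3),s["joint_efforts"][5].round(3))
E
```

```text
tool_pos: [0.4931, 0.1888, 0.2525]
contact_force: [-1.1, -1.1, 2.6]
22.4333 [-0.191  0.225  0.053] 0.343 -0.332
```

```bash
python3 -m inch '0 0 0 -0.025 0;0 0 0 -0.025 0'|grep -E 'pos|force'
python3 - <<'E'
from h import *
s=readout.observe();print(s["time"],s["torque"].round(3),s["qpos"][5].round(3),s["joint_efforts"][5].round(3))
c=cams.read_camera("scene")
cv2.imwrite("pics/s6.png",cv2.resize(c["color"][150:290,330:470,::-1],None,fx=4,fy=4,interpolation=cv2.INTER_CUBIC))
E
```

```text
tool_pos: [0.4931, 0.1888, 0.2525]
contact_force: [-0.0, 0.0, 4.4]
22.6 [-0.238  0.22   0.191] 0.393 -0.229
```

View pics/s6.png

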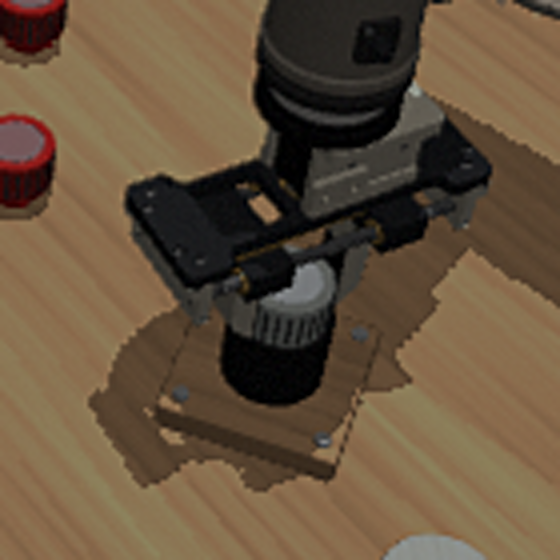

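The torque has just risen to about 0.19 N m at around 69°, so the thread is stiff, and the scene crop shows the head flush on the rim. I'll stop here, let go and rise.

```bash
python3 -m inch '0 0 0 0 0.3;0 0 0 0 0.65;0 0 0 0 0.9;0 0 0 0 1;0 0 0 0 1;0 0 0 0 1'
python3 -m inch '0 0 5 0 1;0 0 12 0 1;0 0 18 0 1;0 0 20 0 1;0 0 14 0 1;0 0 8 0 1;0 0 2 0 1;0 0 0 0 1'
python3 -m inch '0 0 0 0 1;0 0 0 0 1;0 0 0 0 1;0 0 0 0 1'
python3 - <<'E'
from h import *
s=readout.observe();c=cams.read_camera("wrist");print(s["tool_pos"].round(4),s["contact_force"].round(2))
print(proj(c,[.493,.1888,.1],s));cv2.imwrite("pics/w7.png",c["color"][:,:,::-1])
c=cams.read_camera("scene")
cv2.imwrite("pics/s7.png",cv2.resize(c["color"][150:290,330:470,::-1],None,fx=4,fy=4,interpolation=cv2.INTER_CUBIC))
E
```

```text
time: 23.15
tool_pos: [0.4927, 0.1888, 0.2517]
tool_rot: [-1.141, 1.571, -2.882]
contact_force: [-0.2, -0.6, -0.0]
opening: 0.08
time: 23.82
tool_pos: [0.4927, 0.1888, 0.3312]
tool_rot: [1.938, 1.57, 0.196]
contact_force: [0.8, -0.6, -0.7]
opening: 0.0921
time: 24.15
tool_pos: [0.4927, 0.1888, 0.3302]
tool_rot: [-1.162, 1.57, -2.904]
contact_force: [1.3, -0.1, 0.1]
opening: 0.0917
[0.4927 0.1888 0.3302] [ 1.26 -0.09  0.12]
(np.float64(324.92648235313584), np.float64(214.89299713540126))
```

View pics/w7.png

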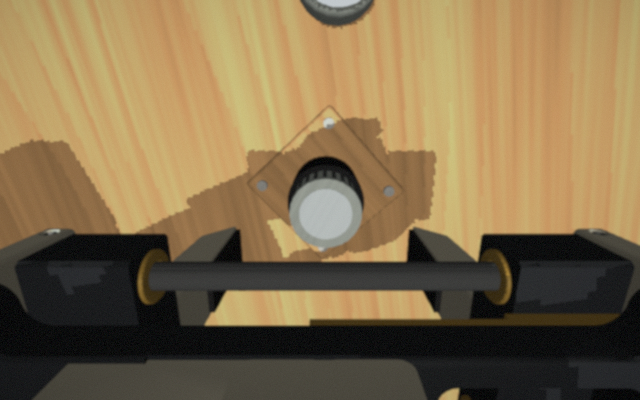

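View pics/s7.png

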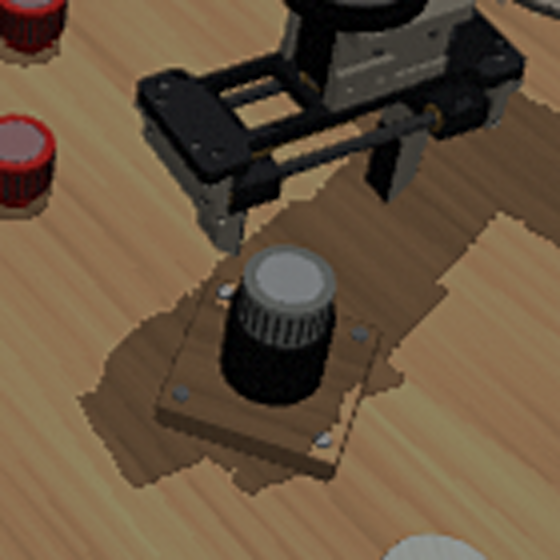

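```bash
python3 - <<'E'
from h import *
s=readout.observe();c=cams.read_camera("wrist")
x=fit("w8",s,c,325,213,30,44,.1,False,0,181)
t=cams.read_camera("top");cv2.imwrite("pics/top8.png",t["color"][:,:,::-1])
E
```

```text
w8 55 [0.4919 0.1883 0.0263] 0.00141 tool [0.4928 0.1888 0.3305] in tool frame [ 0.2305 -0.0006  0.0006]
```

View pics/top8.png

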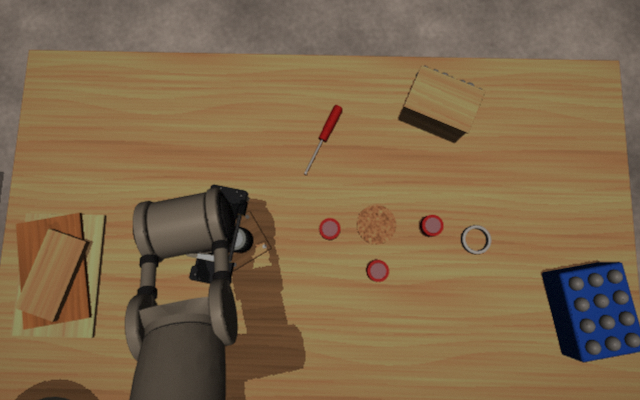

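The top view shows the collar at (476,239), the screwdriver at (322,140) and the red look-alikes where they started. The tin is hidden under the arm here but was seen in the wrist view, untouched. The cell top fits at (0.492,0.188), about 1 mm from the mouth centre, although that fit was noisy (1.4 mm rms). Handing in.

```bash
python3 - <<'E'
from cell import workorder
print(workorder.hand_in())
E
```

```text
the job is handed in; nothing more can be done
None
```

The lens cell is screwed home in the tube, the gripper has let go and risen clear, and I handed the job in at about 24 s with no verdict reported.

- **Into the thread:** I turned the cell anticlockwise. It first slipped about 3 mm off a tooth top onto a ledge, then climbed, then dropped about 4.8 mm into the notches, leaving the head roughly 2.2 mm above the rim.
- **Screwing home:** I turned it about 69° clockwise with a light push. The head came down 2.2 mm and stopped at the height I had predicted for home. I stopped turning when the torque began to rise, at about 0.19 N m. The highest vertical force I read at the wrist was about 8 N.
- **Last checks:** The scene picture shows the head flush and upright on the rim.
    - **Centring:** the last wrist picture puts the head about 1 mm off the mouth's centre, but that fit was noisy (1.4 mm rms).
    - **Height:** the cameras can't resolve the 0.8 mm limit, so the home height rests on the arm's readings.
- **Other things on the bench:** The collar, screwdriver and red look-alikes are where they started. The tin was hidden under the arm in the last top view, and only its edge showed in the last wrist view. I never went near it, but did not measure its position again.
- **Disagreement:** The top and wrist cameras differed by about 4 mm on the tube's position. I used the wrist camera, after checking it to about 0.5 mm against the centred cell.

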